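# Stand the timber sample up in the row along the fence

### The arm

A 6-joint arm with a two-finger parallel gripper is mounted at the origin on the work surface. World frame = base frame: x ahead of the robot, y to its left, z up, the work surface at z = 0. Lengths are in m, angles in rad, forces in N, time in s.
With the tool pointing down it reaches from about 0.275 to 0.875 m from the base axis. Payload 12.5 kg.
Tool frame: the origin (TCP) lies where the fingers leave the gripper's body, on its centre line; the fingertips stand 73 mm ahead of it and the grasp point (between the pads) lies 54 mm ahead of it (arm.grip_depth is the distance from the TCP to the grasp point, in m); z points along the fingers, y is the line along which they close (so a half turn about z gives the same grasp; the last joint's range is limited). The gripper opens to 85 mm and grips with 20 to 120 N. Pads are 22 mm wide; open, the fingers measure 114 mm over their backs; the gripper's body (76 mm by 85 mm) begins 54 mm behind the grasp point. The pads swing forward as they close: fully open they stand 13 mm farther back than shut.
Start: joints at [-1.218, 0.351, 1.652, -0, 1.139, -0.085], TCP at [0.233, -0.498, 0.304] pointing down, gripper open.
Joint ranges: [-2.75, 2.75], [-0.79, 2.1], [0.01, 2.65], [-1.57, 4.71], [0.07, 3.14], [-2.87, 2.87]. Speed limits (rad/s): [2.22, 2.22, 2.79, 3.14, 3.14, 3.14].

### API

Orientations are given as a rotation vector (axis times angle).
In Python, from rig import status, imaging, arm, nets gives the robot as it stands. The module is installed in compiled form; this text tells all that it offers.
- The arm moves only by the shell command python3 -m jog 'ROWS' [OPENING] [FORCE]. ROWS is JSON, a list that holds one entry, the list of rows, each a list of 6 numbers: the shift along the tool's x, y, z as a fraction of full scale, then the turn, a rotation vector about the tool's x, y, z as a fraction of full scale. A call has exactly 5 rows; each row is the pose to reach, as a shift and turn from the pose commanded when the call began, along the tool's axes at that moment, turning the shorter way round; what a row does not reach only later rows make up. Full scale, the value 1, is 8 cm for a shift and pi rad for a turn. A row lasts 1/8 s, in which the tool goes at most 62.5 mm and 10.7 degrees, less where a joint would pass 70% of its speed; a pose out of reach is approached as far as the arm can. A call with a number of a shift or a turn outside -1 to 1 is refused whole. A call with a gripper value outside its range is refused whole. OPENING is the gripper's target within -1 to 1 (shut at 1, half-way at 0, fully open at -1), set as the call begins (- or left out, the last holds). The fingers move at their own pace and stop on an object; FORCE is the grip in N (left out, the last holds). Time passes only in rows, so rows that repeat a pose let the fingers close, or fill a call up. It gives the time, the measured TCP pose, the force, the opening and the grip force at its end, in the units of the state.
- status.sense(): the state, without advancing time (a new reading comes with each control period).
- imaging.grab_frame(name): name is "scene" or "top" or "wrist"; returns a dict with "pixels" (480x640x3 uint8, red, green, blue), "depth" (480x640 float32, m along the optical axis (not along the pixel's ray), 0 where there is no reading), "camera_matrix" (3x3 intrinsics, pixels), "eye" and "attitude" of the camera in the world. Camera axes: x right, y up, looking along -z (the intrinsics and any distortion apply to the point x, -y, -z); pixel columns grow to the right and rows downward; lengths in m; the calibration is good to about 2 mm. A picture is of the moment at which its call begins.
- arm.sign_off(): hands the job in; it is judged then, once.
Trained networks look in the newest picture that a camera, given by its name, has taken for a name from the list of things; names that differ only in an ending like _2 or _b are one class to them, and where a whole thing is asked for, a point or a joint stands for the part that bears it (a point fixed in the world has none). Each returns a list of dicts, best first, with "confidence" (0 to 1); they miss things now and then, are a little off and sometimes report something else, mostly with a low value. They report only what shows in the picture. A call takes as long as a camera call.
- nets.spot_in(camera, thing): "bbox" ([centre column, centre row, width, height] as shares, 0 to 1, of the picture: columns of its width, rows of its height, round what is visible of it).
- nets.cut_out(camera, thing): "pixels" (480x640 bool, what is visible of it) and "bbox" ([centre column, centre row, width, height] as shares, 0 to 1, of the picture: columns of its width, rows of its height, round what is visible of it).
- nets.mark_of(camera, thing): "at" ([column, row] as shares, 0 to 1, of the picture: columns of its width, rows of its height: a listed point, or the origin of a listed thing).
The state is a dict: "t": time; "qpos": joint angles; "joint_velocities": joint speeds; "joint_torque": joint torques, N m; "eef_pos": TCP position; "eef_rot": TCP orientation; "ft_force": force on the tool from outside, world axes, zero at the start; "ft_torque": the same for the moment, N m; "finger_gap": finger opening in m; "finger_force": force on a finger pad.
Only numpy, scipy, OpenCV 4.12 (cv2) and the standard library are available. Lean on these libraries where they do the work, as an engineer would, in place of code of your own. Each camera call takes 0.05 s, during which the arm holds its last target. There are 200 camera calls.

### The job

The pale timber sample lying on the bench belongs in the gap in the row of samples along the steel fence. Slide it flat into the gap until its plain end meets the fence, then tip it up against the fence onto that plain end, so that it stands like its neighbours: notched end up, notch and label to the front, its back flat against the fence. Do not shift the neighbours, the house model or the mug.

Things in the scene. Friction and masses are not known exactly. Their poses are not given: they have to be found in the camera images.
- sample: the pale timber block to stand up: 140 mm long (x), 110 wide (y), 90 thick (z), too big to grip, about 0.56 kg (varies). Lies flat at the start, notched end to the robot, notch side down. Origin: centre of the 140x110x90 envelope, 45 mm above the bench lying, 70 mm standing. x points to the notched end; z away from the notch side: up at the start, squarely into the fence at the end
- sample_lip (a point): on the sample, 70 mm along x from its centre: middle of the lip's lower edge. The half-lap notch takes the lower half of the thickness over the last 40 mm and the full width, leaving a lip 45 mm thick whose underside hangs 45 mm above the bench, open to the robot. Raising the lip while the fence holds the plain end tips the block up
- sample_foot (a point): on the sample: centre of the plain end face, 70 mm along -x from its centre. As the block tips, this end's lower edge slides back over the bench towards the robot, 90 mm in all, and its upper edge down the fence. Past about 60 degrees its weight helps it on, but friction may hold it leaning until it is pushed high on the notch side
- sample_back (a point): on the sample: centre of the 140 x 110 mm face opposite the notch side (45 mm along z from the block's centre); up at the start, flat against the fence at the end
- fence: galvanised slotted steel angle fixed to the bench, an upright strip 560 mm long, 100 high, 4 thick, flange behind. Origin: on its front face (towards the robot), at bench level, in the middle of the gap in the row. x away from the robot, square to the front face; y along the fence to the robot's left; z up. The gap is about 160 mm wide, centred on y = 0
- left_sample: neighbour: a dark timber sample standing on its plain end to the left (+y) of the gap, 90 mm deep (x), 90 mm wide (y), 140 mm high, back against the fence, loose. Origin: centre of its underside; x points to the fence
- right_sample: neighbour: a white-washed timber sample standing to the right (-y) of the gap, 90 mm deep (x), 76 mm wide (y), 140 mm high, back against the fence, loose. Origin: centre of its underside; x points to the fence
- house_model: bystander: white card house model with a red roof on a 110 x 150 mm plywood base, 110 mm high, loose. Origin: centre of its underside
- mug: bystander: white mug, 80 mm across, 95 mm high, handle to its +y, loose. Origin: centre of its underside

How it is judged:
On the way:
1. the sample lies flat in the gap with its plain end at the fence (within 20 mm) (x of sample_foot in the frame of fence above -0.02 m and angle between sample's own z axis and vertical below 0.15 rad and y of sample in the frame of fence between -0.03 and 0.03 m), for 0.1 s.
At the end, for the whole second after the job is handed in: the sample stands at rest in the gap on its plain end, notched end up (within 3.4 degrees of upright), its back face within 6 mm of the fence's front face and square to it within 4 degrees, its middle within 30 mm of the gap's middle; neither neighbour has moved more than 15 mm (angle between sample's own x axis and vertical below 0.06 rad and height (world z) of sample between 0.065 and 0.075 m and x of sample_back in the frame of fence between -0.006 and 0.006 m and angle between the z axis of sample and the x axis of fence, either way round below 0.07 rad and y of sample in the frame of fence between -0.03 and 0.03 m and linear speed of sample below 0.02 m/s and distance of each of left_sample, right_sample from where it was at the start of the episode below 0.015 m); the robot touches nothing.
It fails at once if a neighbouring sample shifted more than 15 mm or tipped (distance of any of left_sample, right_sample from where it was at the start of the episode above 0.015 m or angle between any of left_sample, right_sample's own z axis and vertical above 0.2 rad).
It fails at once if the house model or the mug shifted more than 20 mm (distance of any of house_model, mug from where it was at the start of the episode above 0.02 m).
It also fails if it takes over 72 s, if anything falls off the work surface, if the arm or the gripper's body presses on something with over 40 N, if the wrist force passes 120 N, or if a joint passes its speed limit or range.

## Working session

There is one attempt and no reset: what is moved stays moved. The work goes in short steps, Python scripts to look and compute and a shell command to move; the robot and the scene stay as the last step left them, time stands still between calls to the robot, and variables do not carry over. Pictures are saved under pics/ and viewed, at most 10 in all, crops included, and the job is handed in when it is done.

```bash
mkdir -p pics; cat > h.py <<'E'
import numpy as np, cv2
from rig import status, imaging, arm, nets
from scipy.spatial.transform import Rotation as R
def grab(n):
    f=imaging.grab_frame(n); return f
def att(f):
    a=np.array(f["attitude"],float)
    return a if a.shape==(3,3) else R.from_rotvec(a).as_matrix()
def cloud(f):
    K=np.array(f["camera_matrix"]);d=f["depth"];v,u=np.mgrid[0:480,0:640]
    P=np.stack([(u-K[0,2])/K[0,0]*d,-(v-K[1,2])/K[1,1]*d,-d],-1)
    return P@att(f).T+np.array(f["eye"])
def save(f,name): cv2.imwrite("pics/"+name,f["pixels"][:,:,::-1])
E
python3 - <<'E'
from h import *
for n in ("scene","top"):
    f=grab(n); print(n,f.keys(),f["eye"],f["attitude"],f["camera_matrix"]); save(f,n+"0.png")
    P=cloud(f); np.save(n+"0.npy",P)
    for t in ("sample","left_sample","right_sample","house_model","mug","fence"):
        r=nets.cut_out(n,t)
        if not r: print(t,None);continue
        m=r[0]["pixels"]&(f["depth"]>0); Q=P[m]
        print(t,round(r[0]["confidence"],2),np.round(r[0]["bbox"],3),m.sum(),np.percentile(Q,[3,50,97],axis=0).round(3).tolist())
E
```

```text
scene dict_keys(['pixels', 'depth', 'camera_matrix', 'eye', 'attitude']) [ 1.29004809 -0.13941255  0.99030914] [0.57673141 0.4530647  1.2774103 ] [[478.99017764   0.         314.39336029]
 [  0.         478.99017764 235.67420927]
 [  0.           0.           1.        ]]
sample 0.68 [0.505 0.446 0.099 0.119] 2668 [[0.425, 0.013, 0.019], [0.511, 0.069, 0.089], [0.562, 0.132, 0.093]]
left_sample 0.83 [0.511 0.541 0.08  0.08 ] 1503 [[0.611, -0.004, 0.041], [0.679, 0.035, 0.131], [0.699, 0.084, 0.142]]
right_sample 0.9 [0.346 0.582 0.064 0.085] 1245 [[0.617, -0.239, 0.097], [0.691, -0.203, 0.137], [0.707, -0.166, 0.143]]
house_model 0.69 [0.505 0.446 0.094 0.129] 2796 [[0.421, 0.013, 0.005], [0.511, 0.071, 0.089], [0.563, 0.138, 0.093]]
mug 0.63 [0.19  0.482 0.083 0.098] 1593 [[0.389, -0.484, 0.002], [0.441, -0.421, 0.059], [0.467, -0.381, 0.095]]
fence 0.65 [0.428 0.639 0.387 0.195] 9808 [[0.699, -0.347, 0.001], [0.712, -0.098, 0.025], [0.749, 0.182, 0.099]]
top dict_keys(['pixels', 'depth', 'camera_matrix', 'eye', 'attitude']) [0.45149347 0.03392345 1.20483768] [ 0.06946285 -0.08169171 -1.59907886] [[512.53353534   0.         323.16208299]
 [  0.         512.53353534 233.4407345 ]
 [  0.           0.           1.        ]]
sample 0.94 [0.47  0.557 0.09  0.156] 3290 [[0.417, 0.019, 0.085], [0.483, 0.074, 0.09], [0.55, 0.128, 0.094]]
left_sample 0.88 [0.489 0.401 0.066 0.112] 2049 [[0.605, 0.001, 0.039], [0.649, 0.043, 0.103], [0.692, 0.084, 0.142]]
right_sample 0.2 [0.576 0.346 0.397 0.082] 3664 [[0.693, -0.349, -0.0], [0.717, -0.081, 0.017], [0.748, 0.185, 0.101]]
house_model 0.8 [0.234 0.554 0.129 0.143] 3462 [[0.438, 0.35, 0.008], [0.493, 0.408, 0.077], [0.556, 0.479, 0.108]]
mug 0.77 [0.823 0.604 0.089 0.078] 1651 [[0.389, -0.473, 0.0], [0.423, -0.434, 0.045], [0.46, -0.379, 0.095]]
fence 0.89 [0.576 0.344 0.394 0.078] 3757 [[0.693, -0.349, -0.001], [0.718, -0.085, 0.014], [0.749, 0.186, 0.1]]
```

View pics/top0.png

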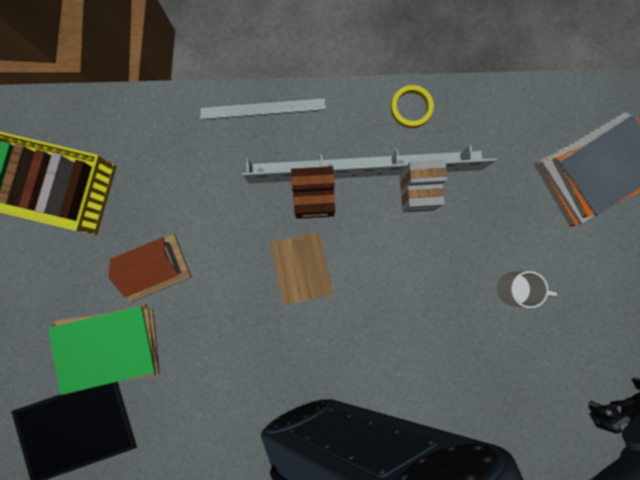

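View pics/scene0.png

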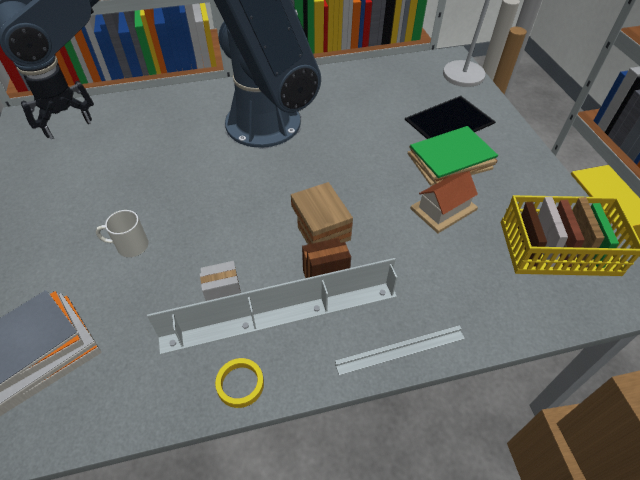

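```bash
cat >> h.py <<'E'
def rect(P,zlo,zhi,box):
    Q=P.reshape(-1,3); x0,x1,y0,y1=box
    Q=Q[(Q[:,2]>zlo)&(Q[:,2]<zhi)&(Q[:,0]>x0)&(Q[:,0]<x1)&(Q[:,1]>y0)&(Q[:,1]<y1)]
    (c,s,a)=cv2.minAreaRect((Q[:,:2]*1000).astype(np.float32))
    return np.round(c,1),np.round(s,1),round(a,2),len(Q)
E
python3 - <<'E'
from h import *
P=np.load("top0.npy"); S=np.load("scene0.npy")
for n,Z in(("top",P),("scene",S)):
    print(n)
    print("sample",rect(Z,.08,.1,(.38,.6,-.02,.17)))
    print("left",rect(Z,.13,.15,(.58,.74,-.05,.12)))
    print("right",rect(Z,.13,.15,(.58,.74,-.3,-.13)))
Q=P.reshape(-1,3)
k=(Q[:,2]>.093)&(Q[:,2]<.106)&(Q[:,0]>.66)&(Q[:,0]<.78);F=Q[k&((Q[:,1]<-.26)|((Q[:,1]>-.13)&(Q[:,1]<-.02))|(Q[:,1]>.11))]
print("fence top line",cv2.fitLine(F[:,:2].astype(np.float32),cv2.DIST_HUBER,0,.01,.01).ravel(),F.min(0),F.max(0),len(F))
print(status.sense())
E
```

```text
top
sample (array([484.9,  73.6]), array([140.1, 110. ]), 11.13, 3263)
left (array([673.2,  43. ]), array([46.3, 89.7]), 2.04, 925)
right (array([ 681., -202.]), array([46.9, 77.2]), 1.53, 795)
scene
sample (array([486.3,  72.6]), array([146.2, 112. ]), 10.89, 1901)
left (array([675.2,  42.3]), array([49.3, 90.3]), 1.83, 769)
right (array([ 683.6, -202.5]), array([49. , 76.1]), 0.31, 718)
fence top line [0.02419696 0.9997072  0.7148592  0.46703827] [ 0.66010359 -0.36250103  0.09300342] [0.77937288 0.72761812 0.10599238] 1586
{'t': 0.7, 'qpos': array([-1.21758417e+00,  3.50687914e-01,  1.65177021e+00, -6.62348018e-06,
        1.13912113e+00, -8.45778444e-02]), 'joint_velocities': array([-0.00055031,  0.00178941,  0.00160226, -0.0011068 ,  0.00076573,
        0.00106875]), 'joint_torque': array([-1.38459851e-03, -5.05953920e+01, -2.91622442e+01, -1.51115332e-04,
        5.94727298e-04, -1.75861067e-05]), 'eef_pos': array([ 0.23319745, -0.4981087 ,  0.30390752]), 'eef_rot': array([ 3.06661327e+00,  6.82201564e-01, -6.54566415e-06]), 'ft_force': array([ 0.14324964,  0.80507247, -0.36530755]), 'ft_torque': array([-0.00831639, -0.03639646,  0.01798724]), 'finger_force': 0.0, 'finger_gap': 0.0853415414671212}
```

The top view shows the sample at (300,268) turned about 11°, the gap between the dark block (313,190) and the white-washed block (423,185), and the arm clear of it all. First I'll get the fence frame, then push the sample sideways and forward with two open fingers.

```bash
python3 - <<'E'
from h import *
P=np.load("top0.npy").reshape(-1,3);S=np.load("scene0.npy").reshape(-1,3)
for n,Q in(("top",P),("scene",S)):
    k=(Q[:,2]>.092)&(Q[:,2]<.108)&(Q[:,0]>.67)&(Q[:,0]<.73)
    F=Q[k&(((Q[:,1]<-.26)&(Q[:,1]>-.36))|((Q[:,1]>-.15)&(Q[:,1]<-.015))|((Q[:,1]>.1)&(Q[:,1]<.2)))]
    l=cv2.fitLine(F[:,:2].astype(np.float32),cv2.DIST_HUBER,0,.01,.01).ravel()
    yc=-.0825; print(n,len(F),l, "ang",-np.degrees(l[0]/l[1]),"x at gap mid",l[2]+(yc-l[3])*l[0]/l[1])
    r=F[:,0]-(l[2]+(F[:,1]-l[3])*l[0]/l[1]); print(np.percentile(r,[2,50,98]))
    # front face points of fence inside the gap (top camera)
    k=(Q[:,2]>.02)&(Q[:,2]<.09)&(Q[:,0]>.66)&(Q[:,0]<.73)&(Q[:,1]>-.15)&(Q[:,1]<-.015)
    G=Q[k]; print("face",len(G), np.percentile(G,[5,50,95],axis=0).round(4).tolist() if len(G) else 0)
s=status.sense(); M=R.from_rotvec(s["eef_rot"]).as_matrix(); print(M.round(3))
E
```

```text
top 383 [ 0.03112894 -0.99951535  0.7037232  -0.13453096] ang 1.7844213 x at gap mid 0.7021027
[-2.11101953e-03 -5.60287241e-05  3.13246241e-03]
face 418 [[0.6988, -0.1464, 0.024], [0.701, -0.0902, 0.0575], [0.722, -0.0222, 0.0866]]
scene 537 [ 0.0310522  -0.99951774  0.707587   -0.13566032] ang 1.7800184 x at gap mid 0.7059355
[-4.12885421e-03 -2.99148253e-05  2.83550878e-03]
face 955 [[0.7038, -0.1417, 0.0238], [0.7064, -0.0821, 0.057], [0.7093, -0.0217, 0.0863]]
[[ 0.906  0.424 -0.   ]
 [ 0.424 -0.906 -0.   ]
 [-0.     0.    -1.   ]]
```

```bash
for i in 1 2 3 4 5 6; do :; done
J="python3 -m jog"
python3 -m jog '[[[0.2,-0.2,0,0,0,0],[0.4,-0.4,0,0,0,0],[0.6,-0.6,0,0,0,0],[0.8,-0.8,0,0,0,0],[1,-1,0,0,0,0]]]' -1 
python3 -m jog '[[[0.2,-0.2,0,0,0,0],[0.4,-0.4,0,0,0,0],[0.6,-0.6,0,0,0,0],[0.8,-0.8,0,0,0,0],[1,-1,0,0,0,0]]]' 
python3 -m jog '[[[0.2,-0.2,0,0,0,0],[0.4,-0.4,0,0,0,0],[0.6,-0.6,0,0,0,0],[0.8,-0.8,0,0,0,0],[1,-1,0,0,0,0]]]' 
python3 -m jog '[[[0.2,-0.2,0,0,0,0],[0.4,-0.4,0,0,0,0],[0.6,-0.6,0,0,0,0],[0.8,-0.8,0,0,0,0],[1,-1,0,0,0,0]]]' 
python3 -m jog '[[[0.2,-0.2,0,0,0,0],[0.4,-0.4,0,0,0,0],[0.6,-0.6,0,0,0,0],[0.8,-0.8,0,0,0,0],[1,-1,0,0,0,0]]]' 
python3 -m jog '[[[0.2,-0.2,0,0,0,0],[0.4,-0.4,0,0,0,0],[0.6,-0.6,0,0,0,0],[0.8,-0.8,0,0,0,0],[1,-1,0,0,0,0]]]' 
python3 -m jog '[[[0.2,-0.2,0,0,0,0],[0.4,-0.4,0,0,0,0],[0.6,-0.68,0,0,0,0],[0.6,-0.68,0,0,0,0],[0.6,-0.68,0,0,0,0]]]' 
python3 -m jog '[[[0,0,0.2,0,0,-0.04],[0,0,0.4,0,0,-0.08],[0,0,0.6,0,0,-0.12],[0,0,0.8,0,0,-0.16],[0,0,1,0,0,-0.186]]]' 
python3 -m jog '[[[0,0,0.2,0,0,-0.04],[0,0,0.4,0,0,-0.08],[0,0,0.6,0,0,-0.12],[0,0,0.8,0,0,-0.16],[0,0,0.9,0,0,-0.185]]]'
```

```text
t: 1.32
eef_pos: [0.2722, -0.3904, 0.3039]
eef_rot: [3.066, 0.682, 0.0]
ft_force: [-0.5, -1.0, 0.3]
finger_gap: 0.0854
finger_force: 0.0
t: 1.95
eef_pos: [0.3106, -0.2839, 0.3039]
eef_rot: [3.066, 0.682, 0.0]
ft_force: [0.4, 0.6, 0.5]
finger_gap: 0.0859
finger_force: 0.0
t: 2.58
eef_pos: [0.3489, -0.1776, 0.304]
eef_rot: [3.066, 0.682, 0.0]
ft_force: [-0.4, 0.2, 0.8]
finger_gap: 0.0853
finger_force: 0.0
t: 3.2
eef_pos: [0.3873, -0.0712, 0.3039]
eef_rot: [3.066, 0.682, 0.0]
ft_force: [0.0, -1.5, 0.7]
finger_gap: 0.0855
finger_force: 0.0
t: 3.82
eef_pos: [0.4257, 0.0351, 0.3039]
eef_rot: [3.067, 0.683, 0.0]
ft_force: [0.1, -0.8, -0.1]
finger_gap: 0.0852
finger_force: 0.0
t: 4.45
eef_pos: [0.4641, 0.1415, 0.3039]
eef_rot: [3.067, 0.683, 0.0]
ft_force: [1.0, -1.1, -0.0]
finger_gap: 0.0853
finger_force: 0.0
t: 5.08
eef_pos: [0.4845, 0.2097, 0.3038]
eef_rot: [3.066, 0.683, -0.001]
ft_force: [0.2, -0.4, 0.6]
finger_gap: 0.0855
finger_force: 0.0
t: 5.7
eef_pos: [0.4847, 0.2091, 0.2235]
eef_rot: [2.738, 1.54, 0.0]
ft_force: [-0.2, 0.1, -0.3]
finger_gap: 0.0854
finger_force: 0.0
t: 6.32
eef_pos: [0.4845, 0.209, 0.1513]
eef_rot: [-2.182, -2.26, 0.001]
ft_force: [-0.8, 0.9, 0.2]
finger_gap: 0.0855
finger_force: 0.0
```

```bash
python3 -m jog '[[[0,0,0.2,0,0,0],[0,0,0.4,0,0,0],[0,0,0.64,0,0,0],[0,0,0.64,0,0,0],[0,0,0.64,0,0,0]]]' 
python3 -m jog '[[[-0.2,0,0,0,0,0],[-0.4,0,0,0,0,0],[-0.6,0,0,0,0,0],[-0.8,0,0,0,0,0],[-1,0,0,0,0,0]]]' 
python3 -m jog '[[[-0.2,0,0,0,0,0],[-0.4,0,0,0,0,0],[-0.6,0,0,0,0,0],[-0.8,0,0,0,0,0],[-1,0,0,0,0,0]]]' 
python3 -m jog '[[[-0.2,0,0,0,0,0],[-0.4,0,0,0,0,0],[-0.6,0,0,0,0,0],[-0.75,0,0,0,0,0],[-0.85,0,0,0,0,0]]]' 
python3 -m jog '[[[0.2,0,0,0,0,0],[0.4,0,0,0,0,0],[0.4,0,-0.3,0,0,0],[0.4,0,-0.7,0,0,0],[0.4,0,-1,0,0,0]]]' 
python3 - <<'E'
from h import *
f=grab("top"); P=cloud(f); save(f,"top1.png")
r=nets.cut_out("top","sample"); m=r[0]["pixels"]; Q=P[m]; print(r[0]["confidence"],np.percentile(Q,[3,50,97],axis=0).round(3).tolist())
print(rect(P,.08,.095,(.38,.6,-.2,.0)))
E
```

```text
t: 6.95
eef_pos: [0.485, 0.2098, 0.101]
eef_rot: [2.186, 2.257, 0.0]
ft_force: [-0.1, -0.4, 0.0]
finger_gap: 0.0851
finger_force: 0.0
t: 7.58
eef_pos: [0.4876, 0.1288, 0.1008]
eef_rot: [2.185, 2.257, 0.001]
ft_force: [-0.1, 2.9, 0.3]
finger_gap: 0.0853
finger_force: 0.0
t: 8.2
eef_pos: [0.49, 0.0488, 0.1007]
eef_rot: [-2.185, -2.257, 0.0]
ft_force: [0.1, 3.8, 0.5]
finger_gap: 0.0855
finger_force: 0.0
t: 8.82
eef_pos: [0.4922, -0.0189, 0.1007]
eef_rot: [-2.185, -2.257, 0.0]
ft_force: [0.2, 4.6, -0.0]
finger_gap: 0.0852
finger_force: 0.0
t: 9.45
eef_pos: [0.4912, 0.0153, 0.1818]
eef_rot: [2.183, 2.259, 0.0]
ft_force: [-0.5, 0.5, -1.0]
finger_gap: 0.085
finger_force: 0.0
0.66 [[0.429, -0.141, 0.086], [0.494, -0.112, 0.089], [0.562, -0.083, 0.093]]
(array([494.7, -88.6]), array([140.8, 109.8]), 2.36, 1798)
```

View pics/top1.png

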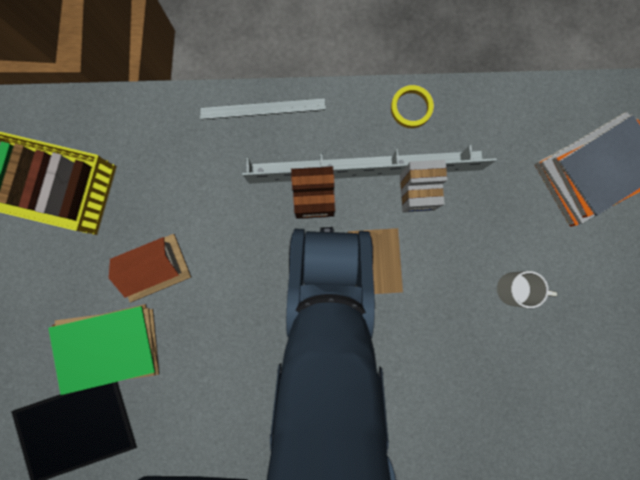

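```bash
python3 -m jog '[[[-0.13,-0.14,0,0,0,0],[-0.26,-0.28,0,0,0,0],[-0.4,-0.42,0,0,0,0],[-0.54,-0.56,0,0,0,0],[-0.65,-0.69,0,0,0,0]]]' 
python3 -m jog '[[[-0.13,-0.14,0,0,0,0],[-0.26,-0.28,0,0,0,0],[-0.4,-0.42,0,0,0,0],[-0.54,-0.56,0,0,0,0],[-0.65,-0.69,0,0,0,0]]]' 
python3 -m jog '[[[0,0,0,0,0,0.055],[0,0,0,0,0,0.11],[0,0,0,0,0,0.165],[0,0,0,0,0,0.22],[0,0,0,0,0,0.25]]]' 
python3 -m jog '[[[0,0,0,0,0,0.055],[0,0,0,0,0,0.11],[0,0,0,0,0,0.165],[0,0,0,0,0,0.22],[0,0,0,0,0,0.251]]]' 
python3 -m jog '[[[0,0,0.25,0,0,0],[0,0,0.5,0,0,0],[0,0,0.75,0,0,0],[0,0,1,0,0,0],[0,0,1,0,0,0]]]' 
python3 - <<'E'
from h import *
M=R.from_rotvec(status.sense()["eef_rot"]).as_matrix(); print(M.round(3), np.degrees(np.arctan2(M[1,0],M[0,0])))
E
```

```text
t: 10.18
eef_pos: [0.4369, -0.0408, 0.1806]
eef_rot: [-2.186, -2.257, 0.0]
ft_force: [-0.6, 1.0, 0.1]
finger_gap: 0.0853
finger_force: 0.0
t: 10.8
eef_pos: [0.3836, -0.0944, 0.1807]
eef_rot: [2.185, 2.257, 0.0]
ft_force: [0.8, -0.4, -0.9]
finger_gap: 0.0852
finger_force: 0.0
t: 11.42
eef_pos: [0.3839, -0.094, 0.1807]
eef_rot: [2.885, 1.243, 0.0]
ft_force: [0.8, -1.2, -0.3]
finger_gap: 0.0858
finger_force: 0.0
t: 12.05
eef_pos: [0.3839, -0.094, 0.1807]
eef_rot: [-3.141, -0.039, 0.0]
ft_force: [-0.6, 1.0, -0.3]
finger_gap: 0.0856
finger_force: 0.0
t: 12.68
eef_pos: [0.3835, -0.0938, 0.1]
eef_rot: [-3.14, -0.046, 0.004]
ft_force: [-0.2, 0.5, 0.7]
finger_gap: 0.0854
finger_force: 0.0
[[ 1.     0.029 -0.002]
 [ 0.029 -1.     0.001]
 [-0.002 -0.001 -1.   ]] 1.674151612320991
```

```bash
python3 -m jog '[[[0.2,0,0,0,0,0],[0.4,0,0,0,0,0],[0.6,0,0,0,0,0],[0.8,0,0,0,0,0],[1,0,0,0,0,0]]]' 
python3 -m jog '[[[0.2,0,0,0,0,0],[0.4,0,0,0,0,0],[0.6,0,0,0,0,0],[0.7,0,0,0,0,0],[0.8,0,0,0,0,0]]]' 
python3 - <<'E'
from h import *
f=grab("top"); P=cloud(f)
r=nets.cut_out("top","sample"); m=r[0]["pixels"]&(P[...,2]>.08)&(P[...,2]<.097); Q=P[m]; print(r[0]["confidence"],np.percentile(Q,[1,50,99],axis=0).round(3).tolist())
print(rect(P,.08,.097,(.5,.68,-.17,.0)))
f=grab("wrist"); save(f,"w1.png")
E
```

```text
t: 13.3
eef_pos: [0.4653, -0.0913, 0.1015]
eef_rot: [3.141, 0.047, 0.0]
ft_force: [-3.4, -0.9, -1.0]
finger_gap: 0.0857
finger_force: 0.0
t: 13.92
eef_pos: [0.5284, -0.0893, 0.1011]
eef_rot: [-3.141, -0.047, 0.001]
ft_force: [-6.0, -0.8, 1.0]
finger_gap: 0.0855
finger_force: 0.0Traceback (most recent call last):
  File "<stdin>", line 3, in <module>
IndexError: list index out of range
```

```bash
python3 -m jog '[[[0.05,0,0,0,0,0],[0.1,0,0,0,0,0],[0.14,0,0,0,0,0],[0.18,0,0,0,0,0],[0.22,0,0,0,0,0]]]' 
python3 -m jog '[[[0.01,0,0,0,0,0],[0.02,0,0,0,0,0],[0.03,0,0,0,0,0],[0.04,0,0,0,0,0],[0.04,0,0,0,0,0]]]' 
```

```text
t: 14.65
eef_pos: [0.5456, -0.0889, 0.1008]
eef_rot: [-3.141, -0.046, 0.001]
ft_force: [-4.9, 0.6, 2.1]
finger_gap: 0.0855
finger_force: 0.0
t: 15.28
eef_pos: [0.5487, -0.0888, 0.1007]
eef_rot: [-3.141, -0.046, 0.001]
ft_force: [-4.5, -0.2, 2.2]
finger_gap: 0.0855
finger_force: 0.0
```

```bash
python3 -m jog '[[[0.01,0,0,0,0,0],[0.02,0,0,0,0,0],[0.03,0,0,0,0,0],[0.04,0,0,0,0,0],[0.04,0,0,0,0,0]]]' 
python3 -m jog '[[[0.01,0,0,0,0,0],[0.02,0,0,0,0,0],[0.03,0,0,0,0,0],[0.04,0,0,0,0,0],[0.04,0,0,0,0,0]]]' 
```

```text
t: 15.9
eef_pos: [0.549, -0.0885, 0.0995]
eef_rot: [-3.14, -0.047, 0.014]
ft_force: [-20.1, -1.4, 4.9]
finger_gap: 0.0853
finger_force: 0.0
t: 16.52
eef_pos: [0.5492, -0.088, 0.098]
eef_rot: [-3.138, -0.047, 0.027]
ft_force: [-34.5, -5.2, 4.0]
finger_gap: 0.0852
finger_force: 0.0
```

```bash
python3 -m jog '[[[-0.2,0,0,0,0,0],[-0.4,0,-0.1,0,0,0],[-0.6,0,-0.2,0,0,0],[-0.8,0,-0.3,0,0,0],[-1,0,-0.4,0,0,0]]]' 0
python3 -m jog '[[[0,0,0,0,0.05,0],[0,0,0,0,0.1,0],[0,0,0,0,0.15,0],[0,0,0,0,0.2,0],[0,0,0,0,0.25,0]]]' 
python3 - <<'E'
from h import *
s=status.sense(); M=R.from_rotvec(s["eef_rot"]).as_matrix(); print(s["qpos"].round(3),s["eef_pos"].round(4),s["finger_gap"]); print(M.round(3))
f=grab("top"); P=cloud(f); print(rect(P,.08,.097,(.5,.73,-.145,-.02)))
f=grab("wrist"); save(f,"w1.png"); P=cloud(f); print("wrist", rect(P,.083,.097,(.5,.73,-.15,-.01)))
E
```

```text
t: 17.15
eef_pos: [0.4752, -0.0911, 0.1332]
eef_rot: [3.141, 0.046, 0.002]
ft_force: [-0.3, -0.8, -0.6]
finger_gap: 0.0425
finger_force: 0.0
t: 17.77
eef_pos: [0.4773, -0.0792, 0.1324]
eef_rot: [-2.976, -0.075, -0.734]
ft_force: [-0.1, -0.3, -0.1]
finger_gap: 0.0426
finger_force: 0.0
[-0.358  0.442  2.163  1.162  0.267  0.067] [ 0.4773 -0.0792  0.1324] 0.04256551016702429
[[ 0.884  0.065  0.462]
 [ 0.029 -0.996  0.085]
 [ 0.466 -0.062 -0.883]]
(array([603.3, -84.2]), array([204.2, 122.7]), 1.59, 3277)
wrist (array([575.5, -85.3]), array([151.7, 111.1]), 1.6, 52001)
```

View pics/w1.png

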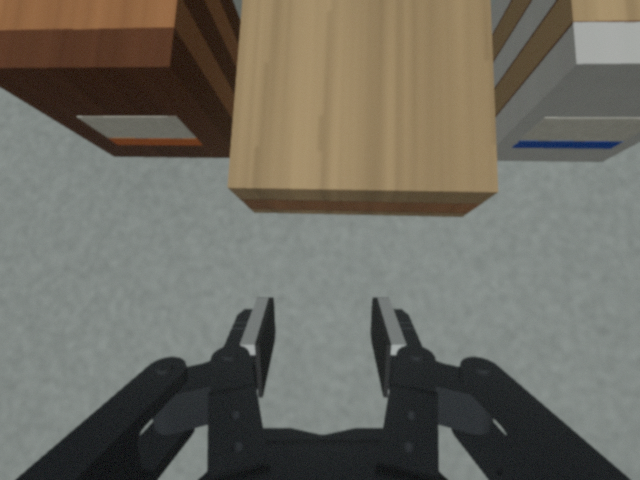

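The block is centred in the gap (about columns 230–495) between its neighbours. The tilt only reached 28° because the wrist is close to singular, so I'll work out the remaining move.

```bash
cat >> h.py <<'E'
FO=np.array([.700,-.0825,0]); A=np.radians(1.75)
fx=np.array([np.cos(A),np.sin(A),0]); fy=np.array([-np.sin(A),np.cos(A),0]); ez=np.array([0,0,1.])
def pose(X,Z,phi,Y=0):
    c,s=np.cos(np.radians(phi)),np.sin(np.radians(phi))
    z=c*fx-s*ez; x=s*fx+c*ez
    return FO+X*fx+Y*fy+Z*ez, R.from_matrix(np.stack([x,np.cross(z,x),z],1))
def rows(targets,start=None):
    if start is None:
        s=status.sense(); start=(s["eef_pos"],R.from_rotvec(s["eef_rot"]))
    p0,r0=start
    out=[]
    for p,r in targets:
        d=r0.inv().apply(p-p0)/.08; w=(r0.inv()*r).as_rotvec()/np.pi
        out.append([round(float(v),3) for v in (*d,*w)])
    return out
def cur():
    s=status.sense(); M=R.from_rotvec(s["eef_rot"]).as_matrix(); d=s["eef_pos"]-FO
    phi=np.degrees(np.arctan2(-M[2,2],M[:,2]@fx))
    return dict(X=round(d@fx,4),Y=round(d@fy,4),Z=round(d[2],4),phi=round(phi,1),side=np.round([M[:,2]@fy,M[:,0]@fy],3),q=s["qpos"].round(2))
E
python3 - <<'E'
from h import *
print(cur()); print(rows([pose(-.22,.13,40)]))
E
```

```text
{'X': np.float64(-0.2229), 'Y': np.float64(0.0102), 'Z': np.float64(0.132), 'phi': np.float64(62.3), 'side': array([0.071, 0.001]), 'q': array([-0.36,  0.44,  2.16,  1.16,  0.27,  0.07])}
[[0.021, 0.129, 0.03, -0.023, 0.124, -0.004]]
```

```bash
python3 -m jog '[[[0.02,0.13,0.03,-0.01,0.04,0],[0.02,0.13,0.03,-0.02,0.08,0],[0.02,0.13,0.03,-0.023,0.124,-0.004],[0.02,0.13,0.03,-0.023,0.124,-0.004],[0.02,0.13,0.03,-0.023,0.124,-0.004]]]' 
python3 - <<'E'
from h import *
print(cur()); print(rows([pose(-.22,.13,40)]))
E
```

```text
t: 18.5
eef_pos: [0.481, -0.0874, 0.1302]
eef_rot: [-2.831, -0.047, -1.306]
ft_force: [-0.0, 0.3, -0.1]
finger_gap: 0.0425
finger_force: 0.0
{'X': np.float64(-0.219), 'Y': np.float64(0.0018), 'Z': np.float64(0.1302), 'phi': np.float64(40.5), 'side': array([ 0.011, -0.002]), 'q': array([-0.41,  0.52,  2.29,  2.49,  0.58, -1.3 ])}
[[-0.01, 0.022, -0.008, -0.003, 0.003, -0.001]]
```

```bash
python3 - <<'E'
from h import *
f=grab("wrist"); s=status.sense(); r=R.from_rotvec(s["eef_rot"]); print("cam in tool",r.inv().apply(np.array(f["eye"])-s["eef_pos"]).round(3))
print(rows([pose(-.23,.10,35),pose(-.23,.07,30),pose(-.23,.0525,30)]))
E
```

```text
cam in tool [ 0.085 -0.    -0.069]
[[-0.364, 0.009, 0.144, -0.001, 0.029, -0.0], [-0.65, 0.01, 0.386, -0.001, 0.057, -0.0], [-0.816, 0.011, 0.528, -0.001, 0.057, -0.0]]
```

```bash
python3 -m jog '[[[-0.18,0.01,0.07,0,0.015,0],[-0.36,0.01,0.14,0,0.03,0],[-0.65,0.01,0.39,0,0.057,0],[-0.82,0.01,0.53,0,0.057,0],[-0.82,0.01,0.53,0,0.057,0]]]' 
python3 - <<'E'
from h import *
print(cur()); print(rows([pose(-.182,.0525,30),pose(-.182,.0565,30)]))
E
```

```text
t: 19.18
eef_pos: [0.4703, -0.0867, 0.0514]
eef_rot: [-2.697, -0.043, -1.541]
ft_force: [-0.4, 0.5, 0.7]
finger_gap: 0.0426
finger_force: 0.0
{'X': np.float64(-0.2297), 'Y': np.float64(0.0029), 'Z': np.float64(0.0514), 'phi': np.float64(30.5), 'side': array([ 0.018, -0.009]), 'q': array([-0.45,  0.83,  2.32,  2.64,  1.05, -1.56])}
[[0.315, 0.042, 0.506, -0.006, 0.003, -0.003], [0.358, 0.041, 0.481, -0.006, 0.003, -0.003]]
```

```bash
cat >> h.py <<'E'
def tip(th,s=.025,l=.067,phi=None,push=0,Y=0):
    t=np.radians(th); phi=max(30,th) if phi is None else phi; p=np.radians(phi)
    L=np.array([-.045*np.sin(t)-.140*np.cos(t),.140*np.sin(t)+.045*np.cos(t)])
    T=L-(l-s)*np.array([np.cos(p),-np.sin(p)])-(.011-push)*np.array([np.sin(p),np.cos(p)])
    return pose(T[0],T[1],phi,Y)
E
python3 -m jog '[[[0.08,0.01,0.12,-0.006,0.003,-0.003],[0.16,0.02,0.25,-0.006,0.003,-0.003],[0.24,0.03,0.38,-0.006,0.003,-0.003],[0.315,0.042,0.506,-0.006,0.003,-0.003],[0.315,0.042,0.506,-0.006,0.003,-0.003]]]' 
python3 - <<'E'
from h import *
print(cur())
for r in rows([tip(t) for t in (0,4,8,12,16)]): print(r)
f=grab("scene"); save(f,"s1.png")
E
```

```text
t: 19.8
eef_pos: [0.5188, -0.0897, 0.054]
eef_rot: [-2.713, -0.043, -1.574]
ft_force: [-0.1, -0.4, -0.3]
finger_gap: 0.0421
finger_force: 0.0
{'X': np.float64(-0.1814), 'Y': np.float64(-0.0016), 'Z': np.float64(0.054), 'phi': np.float64(29.8), 'side': array([-0.009,  0.006]), 'q': array([-0.39,  0.83,  2.22,  2.71,  0.96, -1.53])}
[0.024, -0.02, -0.021, 0.003, -0.001, 0.002]
[0.111, -0.019, -0.111, 0.003, -0.001, 0.002]
[0.2, -0.017, -0.192, 0.003, -0.001, 0.002]
[0.29, -0.016, -0.264, 0.003, -0.001, 0.002]
[0.38, -0.015, -0.325, 0.003, -0.001, 0.002]
```

```bash
python3 -m jog '[[[0.03,-0.02,-0.02,0.003,-0.001,0.002],[0.11,-0.02,-0.11,0.003,-0.001,0.002],[0.2,-0.017,-0.19,0.003,-0.001,0.002],[0.29,-0.016,-0.26,0.003,-0.001,0.002],[0.38,-0.015,-0.32,0.003,-0.001,0.002]]]' 
python3 - <<'E'
from h import *
print(cur())
for r in rows([tip(t) for t in (16,20,24,28,32)]): print(r)
f=grab("scene"); save(f,"s2.png")
cv2.imwrite("pics/s2c.png",cv2.resize(f["pixels"][200:360,140:400,::-1],None,fx=3,fy=3))
E
```

```text
t: 20.48
eef_pos: [0.5096, -0.0881, 0.0928]
eef_rot: [-2.709, -0.039, -1.559]
ft_force: [-7.8, -0.5, -3.4]
finger_gap: 0.0429
finger_force: 3.3
{'X': np.float64(-0.1905), 'Y': np.float64(0.0002), 'Z': np.float64(0.0928), 'phi': np.float64(30.2), 'side': array([ 0.   , -0.002]), 'q': array([-0.4 ,  0.71,  2.26,  2.66,  0.89, -1.48])}
[0.016, 0.003, 0.015, -0.0, 0.001, -0.0]
[0.106, 0.003, -0.037, -0.0, 0.001, -0.0]
[0.196, 0.003, -0.079, -0.0, 0.001, -0.0]
[0.285, 0.002, -0.109, -0.0, 0.001, -0.0]
[0.391, 0.002, -0.134, -0.0, -0.01, -0.0]
```

View pics/s2c.png

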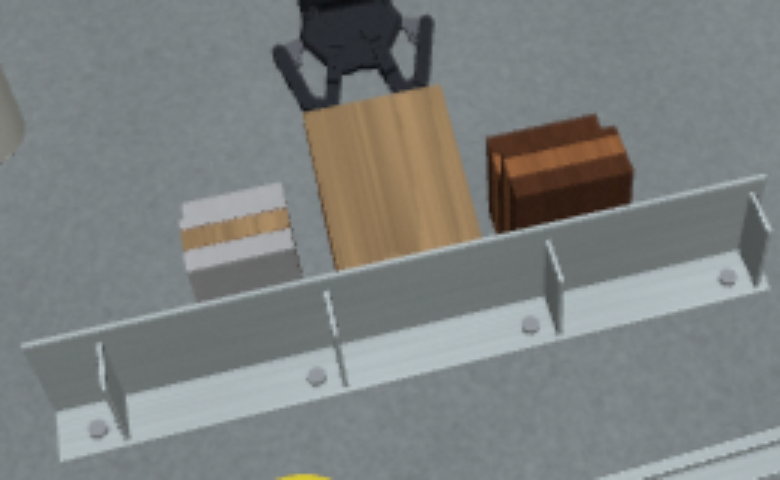

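The block's lip sits on the fingers and it is tipping. Its plain end meets the fence at about (410,255), central in the gap. Carrying on.

```bash
python3 -m jog '[[[0.03,0,0.01,0,0,0],[0.11,0,-0.035,0,0,0],[0.2,0,-0.08,0,0,0],[0.29,0,-0.11,0,0,0],[0.39,0,-0.135,0,-0.01,0]]]' 
python3 - <<'E'
from h import *
print(cur())
for r in rows([tip(t) for t in (32,35,38,41,44)]): print(r)
f=grab("top"); P=cloud(f); r=nets.cut_out("top","sample")
if r:
    Q=P[r[0]["pixels"]&(P[...,0]>.5)&(P[...,0]<.71)]; c=Q.mean(0); n=np.linalg.svd(Q-c)[2][2]; n*=np.sign(n[2]); print(len(Q),"normal",n.round(3),"tilt",np.degrees(np.arccos(n[2])).round(1),((c-FO)@fy).round(4))
E
```

```text
t: 21.15
eef_pos: [0.5163, -0.088, 0.1254]
eef_rot: [-2.733, -0.04, -1.518]
ft_force: [-0.7, 0.6, -1.7]
finger_gap: 0.0428
finger_force: 1.3
{'X': np.float64(-0.1837), 'Y': np.float64(0.0001), 'Z': np.float64(0.1254), 'phi': np.float64(31.9), 'side': array([-0.   , -0.001]), 'q': array([-0.39,  0.61,  2.25,  2.62,  0.76, -1.4 ])}
[-0.003, 0.001, -0.002, 0.0, -0.0, -0.0]
[0.09, 0.001, -0.019, 0.0, -0.017, -0.0]
[0.182, 0.001, -0.027, 0.0, -0.034, -0.0]
[0.273, 0.001, -0.028, -0.0, -0.05, -0.0]
[0.363, 0.0, -0.021, -0.0, -0.067, -0.0]
3359 normal [0.441 0.148 0.885] tilt 27.7 0.0038
```

```bash
cat >> h.py <<'E'
def plane(cam):
    f=grab(cam); P=cloud(f); D=(P-FO); X,Y,Z=D@fx,D@fy,D[...,2]
    Q=P[(f["depth"]>0)&(X>-.17)&(X<-.012)&(abs(Y)<.065)&(Z>.06)&(Z<.2)]
    m=np.ones(len(Q),bool)
    for i in range(15):
        c=np.median(Q[m],0) if i==0 else Q[m].mean(0); n=np.linalg.svd(Q[m]-c,full_matrices=False)[2][2]; n*=np.sign(n[2]); r=abs((Q-c)@n); m=r<max(.003,np.percentile(r,60) if i<6 else .003)
    print(cam,len(Q),m.sum(),"n in fence frame",np.round([n@fx,n@fy,n[2]],3),"tilt",np.degrees(np.arctan2(n@fx,n[2])).round(1),"Y",np.percentile((Q[m]-FO)@fy,[1,99]).round(3),"X",np.percentile((Q[m]-FO)@fx,[1,99]).round(3))
    return f
E
python3 - <<'E'
from h import *
save(plane("wrist"),"w2.png"); plane("top")
E
```

```text
wrist 66830 13850 n in fence frame [-0.288 -0.     0.958] tilt -16.8 Y [-0.053  0.054] X [-0.169 -0.098]
top 3302 2168 n in fence frame [ 0.535 -0.002  0.845] tilt 32.4 Y [-0.053  0.055] X [-0.119 -0.013]
```

View pics/w2.png

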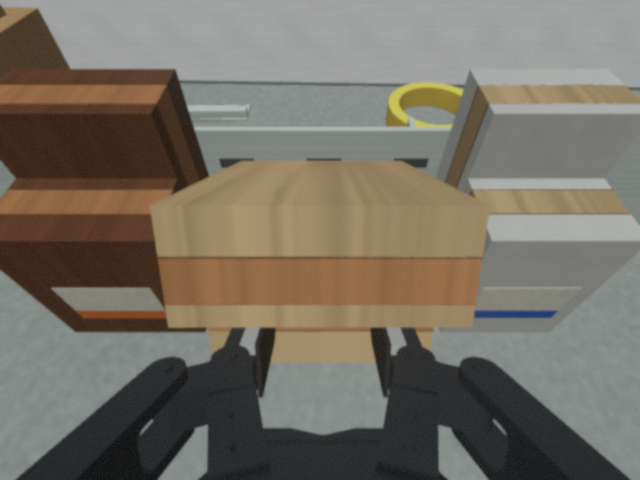

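Seen from the wrist, the block stands square at about 32° with its lip on both fingers, and both neighbours are untouched. Continuing.

```bash
python3 -m jog '[[[0.02,0,0,0,0,0],[0.09,0,-0.02,0,-0.017,0],[0.18,0,-0.027,0,-0.034,0],[0.27,0,-0.028,0,-0.05,0],[0.36,0,-0.021,0,-0.067,0]]]' 
cat >> h.py <<'E'
def tip2(th,phi,s,l=.067,push=0,Y=0):
    t,p=np.radians(th),np.radians(phi)
    L=np.array([-.045*np.sin(t)-.140*np.cos(t),.140*np.sin(t)+.045*np.cos(t)])
    T=L+s*np.array([np.cos(t),-np.sin(t)])-l*np.array([np.cos(p),-np.sin(p)])-.011*np.array([np.sin(p),np.cos(p)])+push*np.array([np.sin(t),np.cos(t)])
    return pose(T[0],T[1],phi,Y)
E
python3 - <<'E'
from h import *
print(cur()); plane("top")
for r in rows([tip2(46,46,.025),tip2(49,48,.024),tip2(52,50,.023),tip2(55,50,.022),tip2(58,50,.021)]): print(r)
E
```

```text
t: 21.98
eef_pos: [0.5303, -0.0877, 0.1501]
eef_rot: [-2.881, -0.042, -1.222]
ft_force: [-3.4, 1.0, -1.8]
finger_gap: 0.0434
finger_force: 1.5
{'X': np.float64(-0.1698), 'Y': np.float64(-0.0), 'Z': np.float64(0.1501), 'phi': np.float64(44.0), 'side': array([-0.   , -0.001]), 'q': array([-0.35,  0.49,  2.16,  2.35,  0.38, -1.08])}
top 3404 706 n in fence frame [0.569 0.056 0.821] tilt 34.7 Y [-0.053  0.056] X [-0.114 -0.014]
[0.043, -0.004, -0.01, 0.0, -0.011, -0.0]
[0.119, -0.004, -0.021, 0.0, -0.022, -0.0]
[0.196, -0.004, -0.024, 0.0, -0.033, -0.0]
[0.245, -0.004, -0.02, 0.0, -0.033, -0.0]
[0.294, -0.004, -0.01, 0.0, -0.033, -0.0]
```

```bash
python3 - <<'E'
from h import *
for r in rows([tip2(47,44,.025),tip2(51,44,.024),tip2(55,44,.023),tip2(59,44,.022),tip2(63,44,.021)]): print(r)
E
```

```text
[0.029, -0.004, -0.005, 0.0, -0.0, -0.0]
[0.091, -0.004, -0.006, 0.0, -0.0, -0.0]
[0.154, -0.004, 0.002, 0.0, -0.0, -0.0]
[0.218, -0.004, 0.02, 0.0, -0.0, -0.0]
[0.283, -0.004, 0.049, 0.0, -0.0, -0.0]
```

```bash
python3 -m jog '[[[0.03,0,-0.005,0,0,0],[0.09,0,-0.006,0,0,0],[0.155,0,0.002,0,0,0],[0.22,0,0.02,0,0,0],[0.285,0,0.05,0,0,0]]]' 
python3 - <<'E'
from h import *
print(cur())
for r in rows([tip2(67,44,.020),tip2(71,44,.019),tip2(75,44,.018),tip2(79,44,.017),tip2(83,44,.016)]): print(r)
save(grab("wrist"),"w3.png")
E
```

```text
t: 22.65
eef_pos: [0.5499, -0.0872, 0.1644]
eef_rot: [-2.878, -0.043, -1.227]
ft_force: [-1.1, -0.3, -2.3]
finger_gap: 0.0427
finger_force: 0.9
{'X': np.float64(-0.1502), 'Y': np.float64(-0.0001), 'Z': np.float64(0.1644), 'phi': np.float64(43.8), 'side': array([ 0.   , -0.001]), 'q': array([-0.33,  0.48,  2.11,  2.26,  0.34, -0.98])}
[0.073, -0.001, 0.035, -0.0, -0.001, -0.0]
[0.137, -0.001, 0.084, -0.0, -0.001, -0.0]
[0.201, -0.001, 0.142, -0.0, -0.001, -0.0]
[0.264, -0.001, 0.21, -0.0, -0.001, -0.0]
[0.325, -0.001, 0.288, -0.0, -0.001, -0.0]
```

View pics/w3.png

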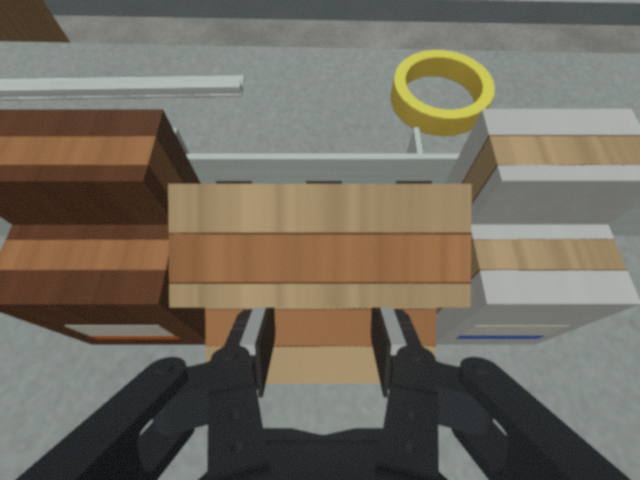

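Square and central still, at roughly 60°. The fingers are inside the notch and clear of its shoulder.

```bash
python3 -m jog '[[[0.073,0,0.035,0,0,0],[0.137,0,0.084,0,0,0],[0.2,0,0.14,0,0,0],[0.265,0,0.21,0,0,0],[0.325,0,0.285,0,0,0]]]' 
python3 - <<'E'
from h import *
print(cur())
for r in rows([tip2(85,44,.016),tip2(87,44,.015),tip2(89,44,.015),tip2(90,44,.015),tip2(90,44,.015,push=.002)]): print(r)
E
```

```text
t: 23.32
eef_pos: [0.5846, -0.0861, 0.1673]
eef_rot: [-2.878, -0.043, -1.227]
ft_force: [-0.3, 0.8, 0.2]
finger_gap: 0.0428
finger_force: 0.0
{'X': np.float64(-0.1154), 'Y': np.float64(-0.0001), 'Z': np.float64(0.1673), 'phi': np.float64(43.8), 'side': array([ 0.   , -0.001]), 'q': array([-0.3 ,  0.51,  2.03,  2.19,  0.29, -0.88])}
[0.024, -0.001, 0.046, -0.0, -0.001, -0.0]
[0.057, -0.001, 0.086, -0.0, -0.001, -0.0]
[0.082, -0.001, 0.137, -0.0, -0.001, -0.0]
[0.094, -0.001, 0.163, -0.0, -0.001, -0.0]
[0.111, -0.001, 0.181, -0.0, -0.001, -0.0]
```

```bash
python3 -m jog '[[[0.024,0,0.046,0,0,0],[0.057,0,0.086,0,0,0],[0.08,0,0.137,0,0,0],[0.094,0,0.163,0,0,0],[0.111,0,0.18,0,0,0]]]' 
python3 - <<'E'
from h import *
print(cur())
f=grab("wrist"); save(f,"w4.png")
P=cloud(f);D=P-FO;X,Y,Z=D@fx,D@fy,D[...,2]
for k,n in(((X>-.045)&(X<.003)&(abs(Y)<.055)&(Z>.13)&(Z<.155),"top"),((abs(Y)<.05)&(Z>.095)&(Z<.11)&(X>-.1)&(X<-.045),"shoulder")):
    print(n,k.sum(),[np.percentile(v[k],[2,50,98]).round(4).tolist() for v in(X,Y,Z)] if k.sum() else 0)
E
```

```text
t: 23.95
eef_pos: [0.6005, -0.0856, 0.1635]
eef_rot: [-2.879, -0.043, -1.226]
ft_force: [-1.1, -0.4, 0.2]
finger_gap: 0.0426
finger_force: 0.5
{'X': np.float64(-0.0996), 'Y': np.float64(-0.0001), 'Z': np.float64(0.1635), 'phi': np.float64(43.9), 'side': array([ 0.   , -0.001]), 'q': array([-0.29,  0.54,  1.99,  2.18,  0.28, -0.85])}
top 27276 [[-0.0431, -0.0248, 0.0007], [-0.0519, 0.0004, 0.0528], [0.1325, 0.1397, 0.1409]]
shoulder 11459 [[-0.0873, -0.0681, -0.0458], [-0.0466, 0.0, 0.0466], [0.0984, 0.0998, 0.1012]]
```

View pics/w4.png

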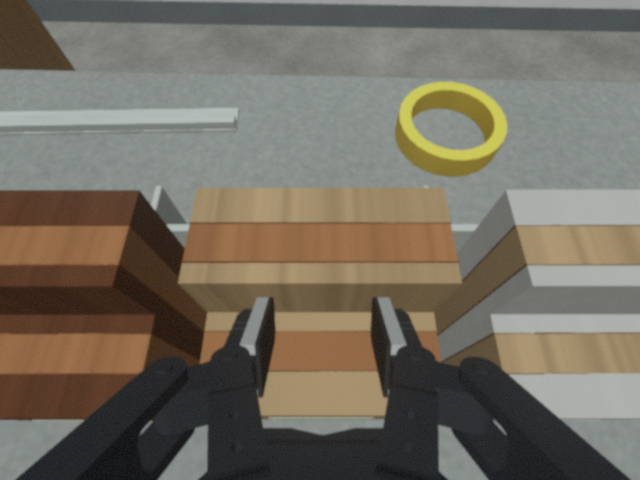

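The block is upright: its top is level at z 0.14, its shoulder at 0.10 and its back at the fence. I'll seat it with a gentle push, then withdraw and check.

```bash
python3 -m jog '[[[0.01,0,0.01,0,0,0],[0.02,0,0.02,0,0,0],[0.03,0,0.03,0,0,0],[0.04,0,0.04,0,0,0],[0.04,0,0.04,0,0,0]]]' 
python3 -m jog '[[[0.01,0,0.01,0,0,0],[0.02,0,0.02,0,0,0],[0.03,0,0.03,0,0,0],[0.03,0,0.03,0,0,0],[0.03,0,0.03,0,0,0]]]' 
python3 -m jog '[[[0,0,-0.1,0,0,0],[0,0,-0.3,0,0,0],[0,0,-0.55,0,0,0],[0,0,-0.8,0,0,0],[0,0,-1,0,0,0]]]' 
python3 - <<'E'
from h import *
print(cur())
f=grab("wrist");P=cloud(f);D=P-FO;X,Y,Z=D@fx,D@fy,D[...,2]
for k,n in(((X>-.06)&(X<.02)&(abs(Y)<.065)&(Z>.13)&(Z<.155),"top"),((abs(Y)<.055)&(Z>.06)&(Z<.095)&(X>-.11)&(X<-.08),"front")):
    print(n,k.sum(),[np.percentile(v[k],[1,50,99]).round(4).tolist() for v in(X,Y,Z)] if k.sum() else 0)
    if k.sum():
        Q=P[k];c=Q.mean(0);v=np.linalg.svd(Q-c,full_matrices=False)[2][2];print(np.round([v@fx,v@fy,v[2]],3))
print(rect(P,.135,.146,(.63,.73,-.15,-.015)))
f=grab("top");P=cloud(f)
for n,b in(("left",(.58,.74,-.02,.12)),("right",(.58,.74,-.3,-.155)),("sample",(.63,.73,-.15,-.015))): print(n,rect(P,.13,.15,b))
E
```

```text
t: 24.62
eef_pos: [0.6015, -0.0855, 0.1631]
eef_rot: [-2.883, -0.041, -1.219]
ft_force: [-48.9, 0.4, 30.9]
finger_gap: 0.0428
finger_force: 24.5
t: 25.25
eef_pos: [0.6021, -0.0854, 0.163]
eef_rot: [-2.886, -0.04, -1.214]
ft_force: [-89.7, -1.0, 58.4]
finger_gap: 0.0425
finger_force: 45.2
t: 25.88
eef_pos: [0.5502, -0.0872, 0.2198]
eef_rot: [-2.879, -0.043, -1.227]
ft_force: [0.6, 0.6, -0.2]
finger_gap: 0.0429
finger_force: 0.0
{'X': np.float64(-0.1499), 'Y': np.float64(-0.0001), 'Z': np.float64(0.2198), 'phi': np.float64(43.8), 'side': array([ 0.   , -0.001]), 'q': array([-0.33,  0.36,  2.09,  1.86,  0.27, -0.55])}
top 12317 [[-0.0441, -0.0255, 0.0006], [-0.0528, 0.0013, 0.055], [0.1309, 0.1396, 0.141]]
[-0.051 -0.     0.999]
front 1062 [[-0.0891, -0.0887, -0.0884], [-0.0325, -0.0004, 0.0322], [0.0605, 0.079, 0.0946]]
[ 1.     0.001 -0.001]
(array([678.7, -82.1]), array([ 46.5, 110.5]), 1.83, 11634)
left (array([673. ,  42.9]), array([46.2, 89.8]), 1.72, 926)
right (array([ 680.6, -202. ]), array([45.7, 77.4]), 1.62, 788)
sample (array([677.2, -82.1]), array([ 46.2, 110.4]), 1.67, 1136)
```

```bash
python3 -c "
from rig import arm; print(arm.sign_off())"
```

```text
the job is handed in; nothing more can be done
None
```

The sample stands on its plain end in the middle of the gap, notch to the front and its back flat against the fence; neither neighbour moved, nothing touched the house model or mug, the last seating push peaked at about 107 N (limit 120 N), and the job was handed in at about 26 s with no verdict returned.

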